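Fill the seasoning caddy in its set order

TASK

Tidy up after cooking: put the four loose seasonings back into the wooden caddy around the white bottle and the yellow-lidded jar, which stay where they stand in its two front corners: the pepper mill goes behind the white bottle, the salt shaker behind the yellow-lidded jar, the red-capped spice jar between the bottle and the yellow-lidded jar, and the black-capped spice jar behind the red-capped one. Each stands upright on the floor of its own compartment; set them down gently, without dropping them.

Things in the scene. Friction and masses are not known exactly. Their poses are not given: they have to be found in the camera images.
- caddy: Fixed wooden caddy 170 (x) x 252 (y) x 40 mm, walls 6 mm, brass handles 21 mm out at the y ends. Six 76 mm square compartments, centres at x = -41 (front row, label holder) and +41 (back row), y = +82, 0, -82; dividers 34 mm high, floor 6 mm up. Origin: centre of underside; x to the back, within 0.3 rad of away from the robot; y left. Behind = back row, same y
- white_bottle: white moulded bottle with a white screw cap, 52 mm in diameter, 150 mm high (body up to 125 mm, cap 38 mm wide), about 0.24 kg, standing at the start in one of the two front corner compartments of the caddy (left or right); it stays there. Origin: centre of its underside, z up
- yellow_jar: glass jar with a yellow-gold lid, 64 mm in diameter, 87 mm high, about 0.25 kg, standing at the start in the other front corner compartment of the caddy; it stays there. Origin: centre of its underside, z up
- pepper_mill: turned dark brown wooden pepper mill with a steel knob on top, 58 mm in diameter at its widest, 170 mm high, about 0.18 kg, standing loose on the worktop. Waist at 122 mm; the head above it, up to 159 mm, is 48 mm in diameter and does not turn; the knob, 12 mm wide, ends at 170 mm. Origin: centre of its underside, z up
- salt_shaker: glass salt shaker with a grey domed, pierced cap, 44 mm in diameter, 90 mm high, about 0.1 kg, standing loose on the worktop; the straight glass body reaches up to about 66 mm, the cap above it is 34 mm wide. Origin: centre of its underside, z up
- red_jar: glass spice jar with a red cap (pale print on its top), 47 mm in diameter, 97 mm high, about 0.11 kg, standing loose on the worktop; the cap, 45 mm in diameter, starts at 76 mm. Origin: centre of its underside, z up
- black_jar: glass spice jar with a black cap (green print on its top) and a green label, 45 mm in diameter, 105 mm high, about 0.11 kg, standing loose on the worktop; the cap, 45 mm in diameter, starts at 84 mm. Origin: centre of its underside, z up
Mind the look-alikes: they are no part of the job. What is shaped like the red_jar but purple is not meant.

How it is judged:
At the end, for the whole second after the job is handed in: Mill behind bottle, shaker behind yellow-lidded jar, red-capped jar front middle, black-capped back middle: all within 20 mm of compartment centres (caddy x, y), underside under 8 mm off the floor, within 0.1 rad of upright, at rest; bottle and yellow-lidded jar under 30 mm from their starts (((y of white_bottle in the frame of caddy between 0.062 and 0.102 m and y of pepper_mill in the frame of caddy between 0.062 and 0.102 m and y of yellow_jar in the frame of caddy between -0.102 and -0.062 m and y of salt_shaker in the frame of caddy between -0.102 and -0.062 m) or (y of white_bottle in the frame of caddy between -0.102 and -0.062 m and y of pepper_mill in the frame of caddy between -0.102 and -0.062 m and y of yellow_jar in the frame of caddy between 0.062 and 0.102 m and y of salt_shaker in the frame of caddy between 0.062 and 0.102 m)) and x of pepper_mill in the frame of caddy between 0.021 and 0.061 m and z of each of pepper_mill, salt_shaker, black_jar, red_jar, white_bottle, yellow_jar in the frame of caddy below 0.014 m and angle between each of pepper_mill, salt_shaker, black_jar, red_jar, white_bottle, yellow_jar's own z axis and vertical below 0.1 rad and linear speed of each of pepper_mill, salt_shaker, black_jar, red_jar, white_bottle, yellow_jar below 0.02 m/s and x of salt_shaker in the frame of caddy between 0.021 and 0.061 m and x of black_jar in the frame of caddy between 0.021 and 0.061 m and x of red_jar in the frame of caddy between -0.061 and -0.021 m and x of white_bottle in the frame of caddy between -0.061 and -0.021 m and x of yellow_jar in the frame of caddy between -0.061 and -0.021 m and y of red_jar in the frame of caddy between -0.02 and 0.02 m and y of black_jar in the frame of caddy between -0.02 and 0.02 m); the robot touches nothing.
It fails at once if the white bottle or the yellow-lidded jar is moved 30 mm or more from where it stood, or knocked over (distance of any of white_bottle, yellow_jar from where it was at the start of the episode above 0.03 m or angle between any of white_bottle, yellow_jar's own z axis and vertical above 0.5 rad).
It fails at once if one of the four seasonings is dropped (moves faster than 0.7 m/s, a fall of some 25 mm, with the fingers off it) ((linear speed of pepper_mill above 0.7 m/s and contact force between the fingers and pepper_mill below 0.05 N) or (linear speed of salt_shaker above 0.7 m/s and contact force between the fingers and salt_shaker below 0.05 N) or (linear speed of red_jar above 0.7 m/s and contact force between the fingers and red_jar below 0.05 N) or (linear speed of black_jar above 0.7 m/s and contact force between the fingers and black_jar below 0.05 N)).
It fails at once if one of the four seasonings is knocked over or laid down ((angle between pepper_mill's own z axis and vertical above 0.8 rad and contact force between the fingers and pepper_mill below 0.05 N) or (angle between salt_shaker's own z axis and vertical above 0.8 rad and contact force between the fingers and salt_shaker below 0.05 N) or (angle between red_jar's own z axis and vertical above 0.8 rad and contact force between the fingers and red_jar below 0.05 N) or (angle between black_jar's own z axis and vertical above 0.8 rad and contact force between the fingers and black_jar below 0.05 N)).
It also fails if it takes over 104 s, if anything falls off the work surface, if the arm or the gripper's body presses on something with over 40 N, if the wrist force passes 120 N, or if a joint passes its speed limit or range.

ROBOT

A 6-joint arm with a two-finger parallel gripper is mounted at the origin on a cart in front of the work surface, level with it; the furniture and walls round the work are solid. World frame = base frame: x ahead of the robot, y to its left, z up, the work surface at z = 0. Lengths are in m, angles in rad, forces in N, time in s.
With the tool pointing down it reaches from about 0.375 to 0.975 m from the base axis. Payload 3.8 kg.
Tool frame: the origin (TCP) lies where the fingers leave the gripper's body, on its centre line; the fingertips stand 73 mm ahead of it and the grasp point (between the pads) lies 54 mm ahead of it (nose_length is the distance from the TCP to the fingertips, in m); z points along the fingers, y is the line along which they close (so a half turn about z gives the same grasp; the last joint's range is limited). The gripper opens to 85 mm and grips with 20 to 120 N. Pads are 22 mm wide; open, the fingers measure 114 mm over their backs; the gripper's body (76 mm by 85 mm) begins 54 mm behind the grasp point. The pads swing forward as they close: fully open they stand 13 mm farther back than shut.
Start: joints at [-1.279, 0.264, 1.604, -0, 1.274, -0.037], TCP at [0.218, -0.639, 0.304] pointing down, gripper open.
Joint ranges: [-2.63, 2.63], [-0.94, 2.18], [0.31, 2.57], [-1.31, 4.45], [0, 2.66], [-2.55, 2.55]. Speed limits (rad/s): [2.57, 2.57, 3.14, 3.14, 3.14, 3.14].

INTERFACE

Orientations are given as a rotation vector (axis times angle).
In Python, from workcell import read_state, read_camera, calibration, finish_job, look_for, cut_out, tip_of, nose_length gives the robot as it stands.
- The arm moves only by the tool step_arm, never from a script. Its argument "targets" is a list of rows, each a list of 3 entries, a list of its own where there are three numbers: the turn, a rotation vector about the tool's x, y, z in rad, then the shift along the tool's x, y, z in mm, then the finger opening in mm, from 0 to 85.4. In form: [[[ax, ay, az], [x, y, z], grip], ...]. A call has 1 to 5 rows; each row shifts and turns the commanded pose from where the row before left it, along the tool's axes as they then stand; what a row does not reach is not made up. A row lasts 1/12 s, in which the tool goes at most 41.7 mm and 7.16 degrees, less where a joint would pass 70% of its speed; a pose out of reach is approached as far as the arm can. A call with a gripper value outside its range is refused whole. The fingers move at their own pace and stop on an object; "grip_force" is the grip in N (left out, the last holds). Time passes only in rows, so rows that do not move let the fingers close. It gives the time, the measured TCP pose, the force, the opening and the grip force at its end, in the units of the state.
- read_state(): the state, without advancing time (a new reading comes with each control period).
- read_camera(name): name is "scene" or "top" or "wrist"; returns the picture (400x640x3 uint8, red, green, blue); there is no depth.
- calibration(name): a dict with "camera_matrix" (3x3 intrinsics, pixels), "dist_coeffs" ([k1, k2, p1, p2, k3] as OpenCV has them; the pictures are not rectified), "R" (3x3) and "t" (3): a world point X has camera coordinates R X + t. Camera axes: x right, y down, z forward; pixel columns grow to the right and rows downward; lengths in m; the calibration is good to about 2 mm. A picture is of the moment at which its call begins: read the wrist's pose just before it. calibration takes no time and is no camera call; for the wrist camera it gives the pose at the moment of the call.
- finish_job(): hands the job in; it is judged then, once.
Trained networks look in the newest picture that a camera, given by its name, has taken for a name from the list of things; names that differ only in an ending like _2 or _b are one class to them, and where a whole thing is asked for, a point or a joint stands for the part that bears it (a point fixed in the world has none). Each returns a list of dicts, best first, with "score" (0 to 1); they miss things now and then, are a little off and sometimes report something else, mostly with a low value. They report only what shows in the picture. A call takes as long as a camera call. They do not tell look-alikes from the thing itself.
- look_for(camera, query): "extent" ([left, top, right, bottom] in pixels, round what is visible of it).
- cut_out(camera, query): "region" (400x640 bool, what is visible of it) and "extent" ([left, top, right, bottom] in pixels, round what is visible of it).
- tip_of(camera, query): "at" ([row, column] in pixels: a listed point, or the origin of a listed thing).
The state is a dict: "time": time; "q": joint angles; "joint_vel": joint speeds; "joint_torque": joint torques, N m; "tool_pos": TCP position; "tcp_rot": TCP orientation; "wrist_force": force on the tool from outside, world axes, zero at the start; "torque": the same for the moment, N m; "width": opening from 0.0 (shut) to 1.0 (fully open); "grip_force": force on a finger pad.
Only numpy, scipy, OpenCV 4.12 (cv2) and the standard library are available. Lean on these libraries where they do the work, as an engineer would, in place of code of your own. Each camera call takes 0.05 s, during which the arm holds its last target. There are 200 camera calls.

## Working session

There is one attempt and no reset: what is moved stays moved. The work goes in short steps, Python scripts to look and compute and a tool call to move; the robot and the scene stay as the last step left them, time stands still between calls to the robot, and variables do not carry over. Pictures are saved under pics/ and viewed, at most 14 in all, crops included, and the job is handed in when it is done.

Besides the shell and the picture viewer there is one more tool, called in YAML: its name, and indented under it one key for each argument. step_arm: Moves the arm, as the interface text tells. Its arguments: {"type":"object","properties":{"targets":{"type":"array","items":{"type":"array"}},"grip_force":{"type":"number"}},"required":["targets"]}

```bash
mkdir -p pics; ls; python3 - <<'E'
from workcell import *
import cv2,numpy as np
s=read_state(); print(s)
for n in ("scene","top"):
    im=read_camera(n); cv2.imwrite(f"pics/{n}0.png",im[:,:,::-1])
    c=calibration(n); print(n,c)
    for q in ("caddy","white_bottle","yellow_jar","pepper_mill","salt_shaker","red_jar","black_jar"):
        print(q,[(round(d['score'],2),np.round(d['extent']).tolist()) for d in look_for(n,q)][:4],[(round(d['score'],2),np.round(d['at']).tolist()) for d in tip_of(n,q)][:4])
E
```

```text
pics
{'time': 0.0, 'q': array([-1.27888873e+00,  2.64741536e-01,  1.60536894e+00, -2.68222629e-05,
        1.27370453e+00, -3.69082217e-02]), 'joint_vel': array([ 4.81894498e-07,  5.97645203e-04,  7.24547082e-04,  9.02615708e-04,
       -1.53481293e-03, -1.18163998e-04]), 'joint_torque': array([ 3.32117006e-04, -5.15107298e+01, -3.67316329e+01, -2.59297285e-04,
        1.27060353e-02, -9.02805510e-07]), 'tool_pos': array([ 0.21779526, -0.63829685,  0.30257241]), 'tcp_rot': array([-3.09705622e+00, -5.13830939e-01,  4.83484349e-04]), 'wrist_force': array([ 0.19744618,  0.36767432, -0.45786621]), 'torque': array([-0.00551245, -0.00696535,  0.02462733]), 'grip_force': 0.0, 'width': 0.9976284074964824}
scene {'camera_matrix': array([[458.47193979,   0.        , 321.39741627],
       [  0.        , 458.47193979, 199.00817711],
       [  0.        ,   0.        ,   1.        ]]), 'dist_coeffs': array([-0.09674209,  0.        ,  0.        ,  0.        ,  0.        ]), 'R': array([[-0.9169755 , -0.39883193,  0.00943518],
       [-0.35896896,  0.81454404, -0.45569649],
       [ 0.17406094, -0.
[... 1283 characters left out ...]
0, 457.0, 204.0])] [(0.96, [168.0, 406.0])]
white_bottle [(0.88, [371.0, 168.0, 399.0, 202.0])] [(0.97, [189.0, 382.0])]
yellow_jar [(0.7, [427.0, 160.0, 454.0, 185.0])] [(0.79, [176.0, 437.0])]
pepper_mill [(0.93, [264.0, 199.0, 294.0, 226.0])] [(0.82, [218.0, 277.0]), (0.41, [166.0, 404.0])]
salt_shaker [(0.5, [275.0, 162.0, 287.0, 177.0])] [(0.48, [174.0, 282.0])]
red_jar [(0.84, [303.0, 192.0, 323.0, 214.0]), (0.79, [270.0, 237.0, 289.0, 257.0]), (0.68, [223.0, 182.0, 243.0, 204.0]), (0.53, [304.0, 165.0, 325.0, 183.0])] [(0.84, [194.0, 235.0]), (0.83, [248.0, 282.0]), (0.71, [179.0, 316.0]), (0.62, [204.0, 312.0])]
black_jar [(0.92, [210.0, 212.0, 233.0, 228.0])] [(0.6, [222.0, 229.0])]
```

```bash
cat > h.py <<'E'
from workcell import *
import cv2,numpy as np
from scipy.spatial.transform import Rotation as Ro
def pix2w(n,rc,z):
    c=calibration(n); p=cv2.undistortPoints(np.array([[[rc[1],rc[0]]]],float),c['camera_matrix'],c['dist_coeffs'])[0,0]
    R,t=c['R'],c['t']; o=-R.T@t; d=R.T@np.array([p[0],p[1],1]); return o+d*(z-o[2])/d[2]
def w2pix(n,X):
    c=calibration(n); return cv2.projectPoints(np.atleast_2d(X).astype(float),cv2.Rodrigues(c['R'])[0],c['t'],c['camera_matrix'],c['dist_coeffs'])[0][:,0]
E
python3 - <<'E'
from h import *
a=cv2.imread('pics/top0.png')[110:280,190:480]; cv2.imwrite('pics/a.png',cv2.resize(a,None,fx=2.7,fy=2.7,interpolation=2))
a=cv2.imread('pics/scene0.png')[60:370,220:420]; cv2.imwrite('pics/b.png',cv2.resize(a,None,fx=1.9,fy=1.9,interpolation=2))
for q in dict(c=(168,406),wb=(189,382),yj=(176,437),pm=(218,277),ss=(174,282),r1=(194,235),r2=(248,282),r3=(179,316),r4=(204,312),bj=(222,229)).items(): print(q[0],pix2w('top',q[1],0.006 if q[0] in('wb','yj') else 0).round(3))
for q in dict(c=(129,328),wb=(154,337),yj=(107,350),ss=(250,263),r1=(313,265),r2=(228,321),r3=(287,353),r4=(216,286),bj=(342,294)).items(): print(q[0],pix2w('scene',q[1],0.006 if q[0] in('wb','yj') else 0).round(3))
E
```

```text
c [ 0.564 -0.193  0.   ]
wb [ 0.502 -0.118  0.006]
yj [ 0.537 -0.282  0.006]
pm [0.427 0.188 0.   ]
ss [0.556 0.172 0.   ]
r1 [0.501 0.31  0.   ]
r2 [0.34  0.175 0.   ]
r3 [0.538 0.072 0.   ]
r4 [0.465 0.086 0.   ]
bj [0.419 0.327 0.   ]
c [ 0.562 -0.193  0.   ]
wb [ 0.509 -0.127  0.006]
yj [ 0.535 -0.28   0.006]
ss [0.565 0.18  0.   ]
r1 [0.496 0.308 0.   ]
r2 [0.465 0.075 0.   ]
r3 [0.343 0.177 0.   ]
r4 [0.554 0.08  0.   ]
bj [0.413 0.339 0.   ]
```

View pics/a.png

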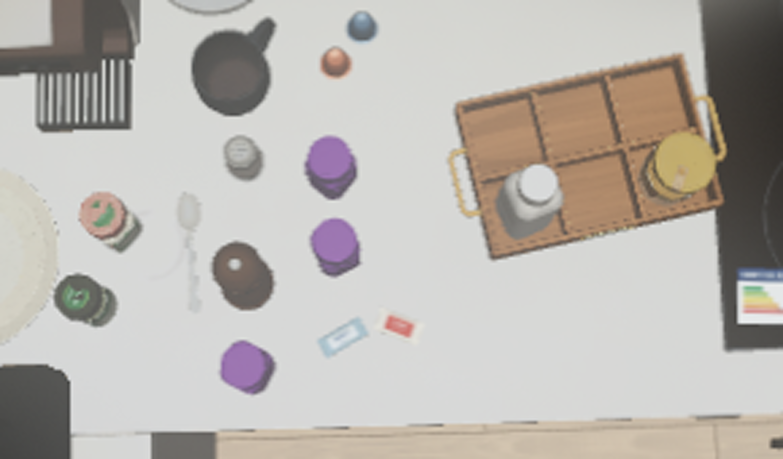

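View pics/scene0.png

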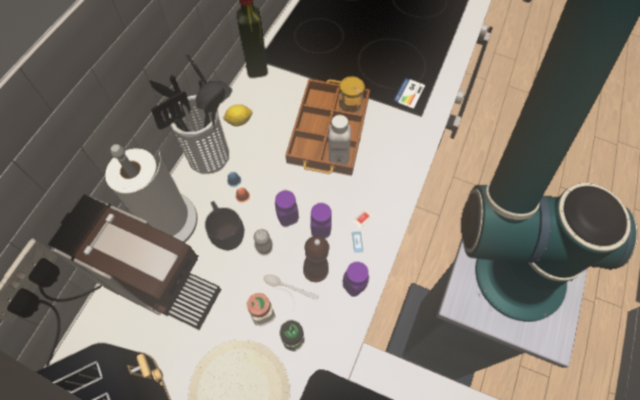

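The top picture shows the caddy at about (406,168), with the white bottle front left at (382,189) and the yellow-lidded jar front right at (437,176). The mill is at (277,218) and the salt shaker at (282,170).

- **Red-jar candidates:** a salmon-red cap with print at (231,190), and purple caps at (312,204), (312,173) and (281,247). Only (231,190) is red, so that is the one meant. I'll confirm it in a near crop.
- **Black jar:** at (222,222).

Next I'll move towards the jars.

step_arm:
  targets:
    - [[0,0,0],[27,-29,0],85]
    - [[0,0,0],[27,-29,0],85]
    - [[0,0,0],[27,-29,0],85]
    - [[0,0,0],[27,-29,0],85]
    - [[0,0,0],[27,-29,0],85]

```text
time: 1.92
tool_pos: [0.2992, -0.4564, 0.3039]
tcp_rot: [3.099, 0.513, 0.0]
wrist_force: [-0.2, -0.3, -0.1]
width: 0.994
grip_force: 0.0
```

step_arm:
  targets:
    - [[0,0,0],[27,-29,0],85]
    - [[0,0,0],[27,-29,0],85]
    - [[0,0,0],[27,-29,0],85]
    - [[0,0,0],[27,-29,0],85]
    - [[0,0,0],[27,-29,0],85]

```text
time: 2.33
tool_pos: [0.3802, -0.2754, 0.3042]
tcp_rot: [3.099, 0.513, 0.001]
wrist_force: [0.7, -0.1, 0.7]
width: 0.993
grip_force: 0.0
```

step_arm:
  targets:
    - [[0,0,0],[27,-29,0],85]
    - [[0,0,0],[27,-29,0],85]
    - [[0,0,0],[27,-29,0],85]
    - [[0,0,0],[27,-29,0],85]
    - [[0,0,0],[27,-29,0],85]

```text
time: 2.75
tool_pos: [0.4612, -0.0944, 0.3044]
tcp_rot: [3.099, 0.514, 0.002]
wrist_force: [-0.3, 0.8, 0.8]
width: 0.994
grip_force: 0.0
```

```bash
python3 - <<'E'
from h import *
s=read_state(); print(s['time'],s['tool_pos'],s['tcp_rot'])
im=read_camera('wrist'); cv2.imwrite('pics/w1.png',im[:,:,::-1])
c=calibration('wrist'); R,t=c['R'],c['t']; Rt=Ro.from_rotvec(s['tcp_rot']).as_matrix()
print('cam in tool',Rt.T@(-R.T@t-s['tool_pos']),Rt.T@R.T)
for q in ("caddy","white_bottle","yellow_jar"):
    print(q,[(round(d['score'],2),pix2w('wrist',d['at'],0 if q=='caddy' else .006).round(3)) for d in tip_of('wrist',q)][:2])
# caddy corners from top
P=[(148.1,359.6),(131.1,443)]
for p in P: print(pix2w('top',p,.04).round(4))
for p in [(205.2,371.5),(185.2,457.4)]: print(pix2w('top',p,.0).round(4))
E
```

```text
2.75 [ 0.46120452 -0.09443828  0.30438087] [3.09869015e+00 5.13994221e-01 1.89973002e-03]
cam in tool [ 0.07370393 -0.00397498 -0.07080422] [[ 0.00273659 -0.9620497  -0.27286056]
 [ 0.99998205  0.00408711 -0.00438124]
 [ 0.00533019 -0.27284367  0.96204362]]
caddy [(0.84, array([ 0.56 , -0.186,  0.   ]))]
white_bottle [(0.55, array([ 0.504, -0.119,  0.006]))]
yellow_jar [(0.69, array([ 0.535, -0.277,  0.006]))]
[ 0.6173 -0.0554  0.04  ]
[ 0.662  -0.2997  0.04  ]
[ 0.4566 -0.0866  0.    ]
[ 0.5087 -0.3419  0.    ]
```

View pics/w1.png

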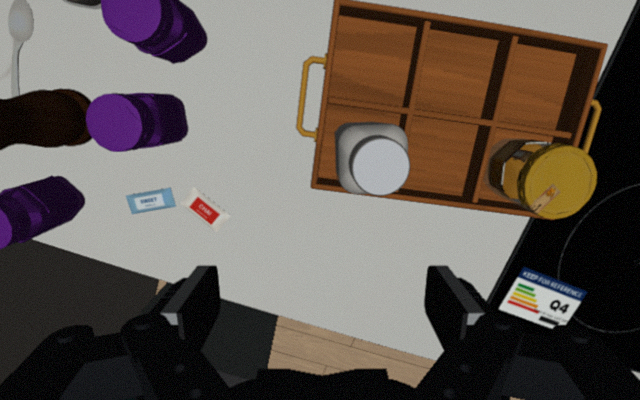

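Wrist view: the caddy fills the upper right. Its divider crossings are at about (410,110) and (494,123), its back corners at (335,1) and (606,45), and its front-left corner at (315,187). The bottle stands front left and the yellow jar front right. I'll fit the caddy pose from these points.

```bash
python3 - <<'E'
from h import *
from scipy.optimize import least_squares
m=[((410,110),(0,.041,.034)),((494,123),(0,-.041,.034)),((335,2),(.085,.126,.04)),((606,45),(.085,-.126,.04)),((315,187),(-.085,.126,.04))]
uv=np.array([a for a,b in m],float); P=np.array([b for a,b in m])
def f(v):
    c,s=np.cos(v[2]),np.sin(v[2]); W=np.c_[v[0]+c*P[:,0]-s*P[:,1],v[1]+s*P[:,0]+c*P[:,1],P[:,2]]
    return (w2pix('wrist',W)-uv).ravel()
r=least_squares(f,[.56,-.19,.19],loss='soft_l1'); print(r.x,r.fun.reshape(-1,2).round(1))
x,y,a=r.x;c,s=np.cos(a),np.sin(a)
for n,(u,v) in dict(frontmid=(-.041,0),backmid=(.041,0),backL=(.041,.082),backR=(.041,-.082)).items(): print(n,round(x+c*u-s*v,4),round(y+s*u+c*v,4))
E
```

```text
[ 0.55949675 -0.19285871  0.19362417] [[ 0.5  1.1]
 [ 0.2  1. ]
 [-0.7 -6.3]
 [ 3.4 -0.7]
 [-6.2  0.9]]
frontmid 0.5193 -0.2007
backmid 0.5997 -0.185
backL 0.584 -0.1045
backR 0.6155 -0.2654
```

step_arm:
  targets:
    - [[0,0,-0.119],[0,0,0],85]
    - [[0,0,-0.119],[0,0,0],85]
    - [[0,0,-0.119],[0,0,0],85]
    - [[0,0,-0.119],[0,0,0],85]
    - [[0,0,-0.119],[0,0,0],85]

```text
time: 3.37
tool_pos: [0.4602, -0.0982, 0.3039]
tcp_rot: [2.81, 1.404, -0.001]
wrist_force: [0.5, -0.2, -0.3]
width: 0.996
grip_force: 0.0
```

step_arm:
  targets:
    - [[0,0,-0.119],[0,0,0],85]
    - [[0,0,-0.119],[0,0,0],85]
    - [[0,0,-0.119],[0,0,0],85]
    - [[0,0,-0.119],[0,0,0],85]
    - [[0,0,-0.119],[0,0,0],85]

```text
time: 3.78
tool_pos: [0.4601, -0.0983, 0.3039]
tcp_rot: [2.275, 2.166, -0.001]
wrist_force: [-0.3, 0.7, -0.5]
width: 0.996
grip_force: 0.0
```

step_arm:
  targets:
    - [[0,0,-0.12],[0,0,0],85]
    - [[0,0,-0.12],[0,0,0],85]
    - [[0,0,0],[40,0,0],85]
    - [[0,0,0],[40,0,0],85]
    - [[0,0,0],[40,0,0],85]

```text
time: 4.2
tool_pos: [0.4379, 0.0202, 0.3039]
tcp_rot: [2.01, 2.414, -0.0]
wrist_force: [0.3, 0.3, 0.5]
width: 0.996
grip_force: 0.0
```

step_arm:
  targets:
    - [[0,0,0],[40,8,0],85]
    - [[0,0,0],[40,8,0],85]
    - [[0,0,0],[40,8,0],85]
    - [[0,0,0],[40,8,0],85]
    - [[0,0,0],[0,0,0],85]

```text
time: 4.62
tool_pos: [0.44, 0.1889, 0.3043]
tcp_rot: [-1.998, -2.422, -0.005]
wrist_force: [0.0, -1.2, -0.2]
width: 0.995
grip_force: 0.0
```

```bash
cat >> h.py <<'E'
H=dict(pepper_mill=.17,salt_shaker=.09,red_jar=.097,black_jar=.105)
def tool():
    s=read_state(); R=Ro.from_rotvec(s['tcp_rot']).as_matrix()
    return s,R,np.arctan2(R[1,0],R[0,0])
def go(x,y,z,yaw=None):
    "tool-frame mm from here to TCP world x,y,z (mm) after optional turn to yaw"
    s,R,ps=tool(); d=np.array([x,y,z])-s['tool_pos']; 
    turn=0 if yaw is None else ps-yaw
    p=ps if yaw is None else yaw
    print('turn',round(turn,3),'shift',(1000*np.array([np.cos(p)*d[0]+np.sin(p)*d[1],np.sin(p)*d[0]-np.cos(p)*d[1],-d[2]])).round(1))
E
python3 - <<'E'
from h import *
s,R,ps=tool(); print(s['time'],s['tool_pos'],ps,s['q'].round(2))
im=read_camera('wrist'); cv2.imwrite('pics/w2.png',im[:,:,::-1])
for q in ("pepper_mill","salt_shaker","red_jar","black_jar"):
    print(q,[(round(d['score'],2),np.round(d['at']),pix2w('wrist',d['at'],0).round(3)) for d in tip_of('wrist',q)][:3])
    print('  ',[(round(d['score'],2),np.round(d['extent'])) for d in look_for('wrist',q)][:3])
E
```

```text
4.6167 [0.44002342 0.18888    0.30429588] 1.761999265512694 [ 0.35 -0.12  2.01  0.    1.25  0.16]
pepper_mill [(0.59, array([185., 316.]), array([0.435, 0.172, 0.   ]))]
   [(0.73, array([274., 160., 346., 265.]))]
salt_shaker [(0.96, array([211., 429.]), array([0.564, 0.165, 0.   ]))]
   [(0.86, array([415., 194., 471., 252.]))]
red_jar [(0.89, array([174., 231.]), array([0.343, 0.165, 0.   ])), (0.83, array([ 68., 404.]), array([0.5  , 0.304, 0.   ])), (0.77, array([278., 396.]), array([0.548, 0.078, 0.   ]))]
   [(0.84, array([181., 151., 256., 219.])), (0.81, array([376.,  21., 458.,  93.])), (0.8, array([377., 260., 438., 354.]))]
black_jar [(0.93, array([ 24., 327.]), array([0.417, 0.33 , 0.   ]))]
   [(0.63, array([295.,   1., 358.,  55.]))]
```

View pics/w2.png

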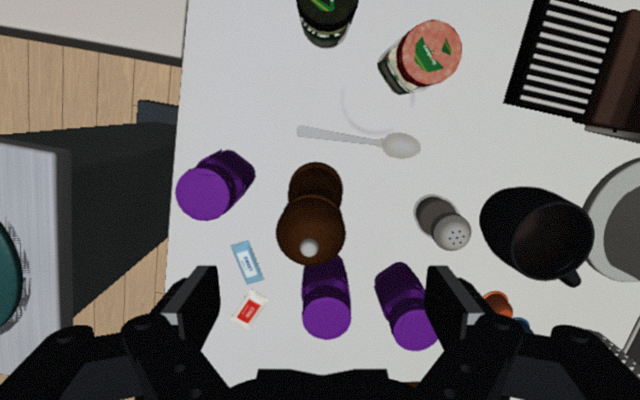

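The red-capped jar (salmon-red cap, pale/green print) is at (430,52) and the black one at (327,20). The purple look-alikes are at (205,193), (327,313) and (415,325). The mill knob is at (309,247) and the shaker cap at (454,233). I'll check the red jar in a crop and compute positions from the known top heights.

```bash
python3 - <<'E'
from h import *
a=cv2.imread('pics/w2.png')[0:110,280:480]; cv2.imwrite('pics/c.png',cv2.resize(a,None,fx=3,fy=3,interpolation=2))
for n,p,z in (('red',(52,431),.097),('salt',(233,455),.085),('mill',(247,309),.168),('black',(3,327),.105)): print(n,pix2w('wrist',p,z).round(4))
P=dict(black=(.417,.332))
go(.417,.332,.08+.054)
E
```

```text
red [0.4986 0.3058 0.097 ]
salt [0.5615 0.1692 0.085 ]
mill [0.4346 0.1669 0.168 ]
black [0.4176 0.3214 0.105 ]
turn 0 shift [150.5   4.6 169.9]
```

View pics/c.png

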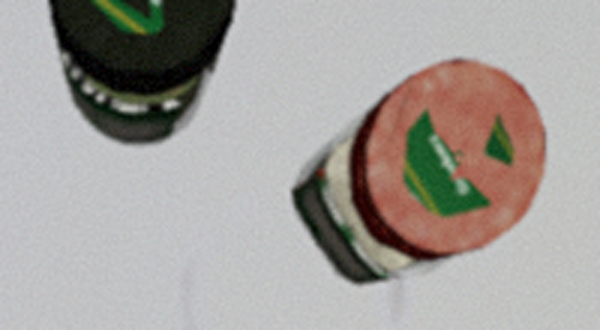

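The crop confirms a red cap with pale/green print on a glass jar, so this is the one meant. I'll pick the black jar first.

step_arm:
  targets:
    - [[0,0,0],[37,1,0],65]
    - [[0,0,0],[37,1,0],65]
    - [[0,0,0],[37,1,0],65]
    - [[0,0,0],[37,1,0],65]
    - [[0,0,0],[0,0,20],65]

```text
time: 5.48
tool_pos: [0.4176, 0.3368, 0.2884]
tcp_rot: [-2.0, -2.422, -0.017]
wrist_force: [0.9, 0.1, 1.0]
width: 0.761
grip_force: 0.0
```

step_arm:
  targets:
    - [[0,0,0],[0,0,30],65]
    - [[0,0,0],[0,0,30],65]
    - [[0,0,0],[0,0,30],65]
    - [[0,0,0],[0,0,30],65]
    - [[0,0,0],[0,0,30],65]

```text
time: 5.9
tool_pos: [0.4166, 0.3302, 0.1328]
tcp_rot: [2.004, 2.419, 0.001]
wrist_force: [1.1, 0.4, 0.1]
width: 0.762
grip_force: 0.0
```

```bash
python3 - <<'E'
from h import *
go(.417,.330,.132)
im=read_camera('wrist'); cv2.imwrite('pics/w3.png',im[:,:,::-1])
E
```

```text
turn 0 shift [-0.3  0.4  0.8]
```

View pics/w3.png

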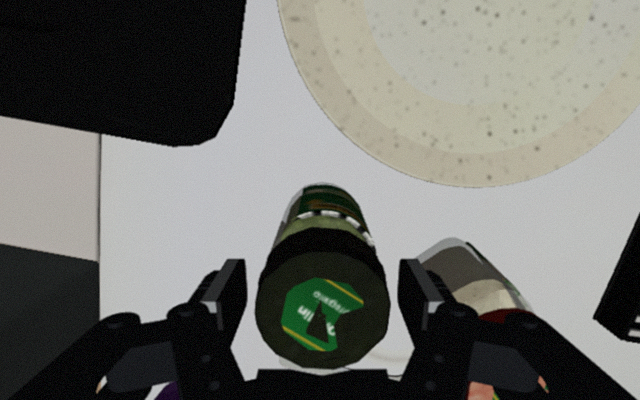

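The black jar is centred between the pads. Grip and lift.

step_arm:
  targets:
    - [[0,0,0],[0,0,0],20]
    - [[0,0,0],[0,0,0],20]
    - [[0,0,0],[0,0,0],20]
    - [[0,0,0],[0,0,0],20]
    - [[0,0,0],[0,0,0],20]
  grip_force: 40

```text
time: 6.37
tool_pos: [0.4173, 0.3315, 0.136]
tcp_rot: [2.003, 2.419, 0.006]
wrist_force: [-0.0, -0.6, -1.4]
width: 0.513
grip_force: 40.8
```

step_arm:
  targets:
    - [[0,0,0],[0,0,-20],20]
    - [[0,0,0],[0,0,-40],20]
    - [[0,0,0],[0,0,-40],20]
    - [[0,0,0],[0,0,-40],20]
    - [[0,0,0],[0,0,-40],20]

```text
time: 6.78
tool_pos: [0.4159, 0.3307, 0.3169]
tcp_rot: [2.003, 2.42, 0.003]
wrist_force: [0.8, -0.5, -1.5]
width: 0.516
grip_force: 41.2
```

```bash
python3 - <<'E'
from h import *
s=read_state(); print(s['tool_pos'],s['width'],s['grip_force'])
go(.5997,-.185,.31)
E
```

```text
[0.41588358 0.33067554 0.31691295] 0.5161574846388046 41.17546269495506
turn 0 shift [-541.    84.1    6.9]
```

step_arm:
  targets:
    - [[0,0,0],[-30,6,0],20]
    - [[0,0,0],[-39,6,0],20]
    - [[0,0,0],[-39,6,0],20]
    - [[0,0,0],[-39,6,0],20]
    - [[0,0,0],[-39,6,0],20]

```text
time: 7.2
tool_pos: [0.4807, 0.1523, 0.3155]
tcp_rot: [2.001, 2.42, 0.004]
wrist_force: [0.8, 0.2, -1.9]
width: 0.517
grip_force: 41.3
```

step_arm:
  targets:
    - [[0,0,0],[-39,6,0],20]
    - [[0,0,0],[-39,6,0],20]
    - [[0,0,0],[-39,6,0],20]
    - [[0,0,0],[-39,6,0],20]
    - [[0,0,0],[-39,6,0],20]

```text
time: 7.62
tool_pos: [0.5467, -0.0342, 0.3154]
tcp_rot: [2.002, 2.419, 0.002]
wrist_force: [1.1, 0.7, -1.2]
width: 0.512
grip_force: 41.3
```

step_arm:
  targets:
    - [[0,0,0],[-39,6,0],20]
    - [[0,0,0],[-39,6,0],20]
    - [[0,0,0],[-30,5,0],20]
    - [[0,0,0],[-13,1,0],20]
    - [[0,0,0],[0,0,0],20]

```text
time: 8.03
tool_pos: [0.5872, -0.1506, 0.3147]
tcp_rot: [2.006, 2.415, 0.0]
wrist_force: [0.8, 1.4, -1.5]
width: 0.517
grip_force: 41.3
```

```bash
python3 - <<'E'
from h import *
s,R,ps=tool(); print(s['tool_pos'],s['width'],ps)
im=read_camera('wrist'); cv2.imwrite('pics/w4.png',im[:,:,::-1])
go(.5997,-.185,.15)
E
```

```text
[ 0.587213   -0.15063709  0.31466811] 0.5173257563931993 1.755382555976066
turn 0 shift [-38.1   6.1 164.4]
```

View pics/w4.png

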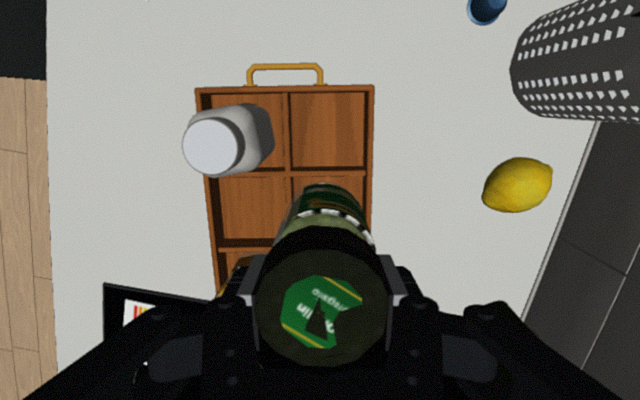

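The caddy's left end is in view: rim corners at (196,88) and (375,86), divider crossing at (289,172). I'll refit the caddy pose.

```bash
python3 - <<'E'
from h import *
from scipy.optimize import least_squares
m=[((196,88),(-.085,.126,.04)),((375,86),(.085,.126,.04)),((289,172),(0,.041,.034)),((368,171),(.079,.041,.034)),((289,94),(0,.12,.034)),((219,247),(-.079,-.041,.034))]
uv=np.array([a for a,b in m],float); P=np.array([b for a,b in m])
def f(v):
    c,s=np.cos(v[2]),np.sin(v[2]); W=np.c_[v[0]+c*P[:,0]-s*P[:,1],v[1]+s*P[:,0]+c*P[:,1],P[:,2]]
    return (w2pix('wrist',W)-uv).ravel()
r=least_squares(f,[.56,-.19,.19],loss='soft_l1'); print(r.x,r.fun.reshape(-1,2).round(1))
x,y,a=r.x;c,s=np.cos(a),np.sin(a)
for n,(u,v) in dict(frontmid=(-.041,0),backmid=(.041,0),backL=(.041,.082),backR=(.041,-.082)).items(): print(n,round(x+c*u-s*v,4),round(y+s*u+c*v,4))
E
```

```text
[ 0.56123812 -0.19025272  0.1918138 ] [[-0.3 -1.1]
 [ 2.4 -1.1]
 [ 0.6  2.3]
 [-0.3  2.7]
 [-2.  -1.5]
 [-0.   3. ]]
frontmid 0.521 -0.1981
backmid 0.6015 -0.1824
backL 0.5859 -0.1019
backR 0.6171 -0.2629
```

step_arm:
  targets:
    - [[0,0,0],[-18,3,0],20]
    - [[0,0,0],[-18,3,0],20]
    - [[0,0,0],[0,0,30],20]
    - [[0,0,0],[0,0,30],20]
    - [[0,0,0],[0,0,0],20]

```text
time: 8.5
tool_pos: [0.5961, -0.1808, 0.2474]
tcp_rot: [-1.996, -2.413, 0.006]
wrist_force: [-1.7, 0.4, -3.0]
width: 0.512
grip_force: 41.3
```

step_arm:
  targets:
    - [[0,0,0],[0,0,30],20]
    - [[0,0,0],[0,0,30],20]
    - [[0,0,0],[0,0,25],20]
    - [[0,0,0],[0,0,15],20]
    - [[0,0,0],[0,0,0],20]

```text
time: 8.92
tool_pos: [0.5971, -0.1808, 0.1506]
tcp_rot: [-1.998, -2.416, 0.004]
wrist_force: [-1.1, 0.4, -1.8]
width: 0.513
grip_force: 41.4
```

step_arm:
  targets:
    - [[0,0,0],[0,0,3],20]
    - [[0,0,0],[0,0,3],20]
    - [[0,0,0],[0,0,3],20]
    - [[0,0,0],[0,0,2],20]
    - [[0,0,0],[0,0,0],20]

```text
time: 9.33
tool_pos: [0.5996, -0.1821, 0.1436]
tcp_rot: [2.002, 2.419, 0.001]
wrist_force: [-0.1, -0.2, -1.4]
width: 0.513
grip_force: 41.4
```

```bash
python3 - <<'E'
from h import *
go(.6007,-.1837,.138)
im=read_camera('wrist'); cv2.imwrite('pics/w5.png',im[:,:,::-1])
E
```

```text
turn 0 shift [-1.8  0.8  5.6]
```

View pics/w5.png

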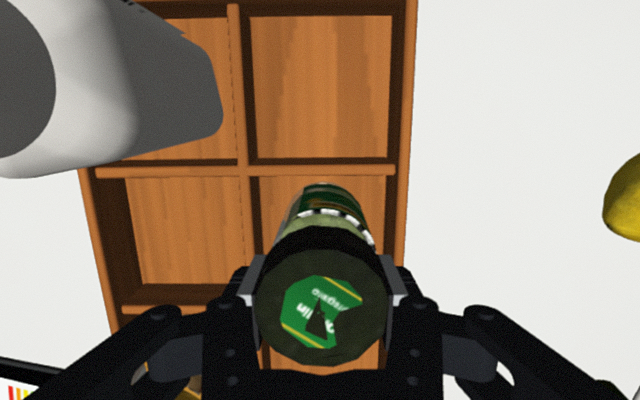

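The jar is centred between the divider at x≈250 and the wall at x≈395. I'll lower it to contact.

step_arm:
  targets:
    - [[0,0,0],[0,0,2],20]
    - [[0,0,0],[0,0,1],20]
    - [[0,0,0],[0,0,1],20]
    - [[0,0,0],[0,0,0],20]

```text
time: 9.72
tool_pos: [0.5995, -0.1821, 0.1398]
tcp_rot: [2.003, 2.42, 0.0]
wrist_force: [-1.3, 0.5, 4.3]
width: 0.518
grip_force: 41.5
```

step_arm:
  targets:
    - [[0,0,0],[0,0,1],20]
    - [[0,0,0],[0,0,1],20]
    - [[0,0,0],[0,0,0],20]

```text
time: 9.97
tool_pos: [0.5998, -0.1823, 0.1397]
tcp_rot: [2.002, 2.42, 0.0]
wrist_force: [-4.6, 1.1, 13.6]
width: 0.511
grip_force: 42.2
```

step_arm:
  targets:
    - [[0,0,0],[0,0,-1.5],20]
    - [[0,0,0],[0,0,0],55]
    - [[0,0,0],[0,0,0],62]
    - [[0,0,0],[0,0,0],62]
    - [[0,0,0],[0,0,0],62]

```text
time: 10.38
tool_pos: [0.5991, -0.182, 0.1379]
tcp_rot: [-2.003, -2.42, 0.0]
wrist_force: [0.3, -0.3, 0.0]
width: 0.722
grip_force: 0.0
```

step_arm:
  targets:
    - [[0,0,0],[0,0,-15],62]
    - [[0,0,0],[0,0,-35],62]
    - [[0,0,0],[0,0,-40],62]
    - [[0,0,0],[0,0,-40],62]
    - [[0,0,0],[0,0,-30],62]

```text
time: 10.8
tool_pos: [0.5999, -0.1822, 0.3017]
tcp_rot: [2.001, 2.418, 0.002]
wrist_force: [0.5, -0.3, -0.2]
width: 0.723
grip_force: 0.0
```

step_arm:
  targets:
    - [[0,0,0],[40,-4,0],62]
    - [[0,0,0],[40,-4,0],62]
    - [[0,0,0],[40,-4,0],62]
    - [[0,0,0],[40,-4,0],62]
    - [[0,0,0],[40,-4,0],62]

```text
time: 11.22
tool_pos: [0.5413, 0.0122, 0.2982]
tcp_rot: [-2.004, -2.419, -0.0]
wrist_force: [0.7, 0.9, -1.5]
width: 0.724
grip_force: 0.0
```

```bash
python3 - <<'E'
from h import *
im=read_camera('wrist');cv2.imwrite('pics/w6.png',im[:,:,::-1])
for q in ("black_jar","salt_shaker"):
  print(q,[(round(d['score'],2),np.round(d['at']),pix2w('wrist',d['at'],.006 if q[0]=='b' else 0).round(3)) for d in tip_of('wrist',q)][:3])
im=read_camera('top')
print([(round(d['score'],2),pix2w('top',d['at'],.006).round(3)) for d in tip_of('top','black_jar')][:3])
go(.562,.171,.30,.19)
E
```

```text
black_jar [(0.84, array([337., 342.]), array([ 0.601, -0.171,  0.006]))]
salt_shaker [(0.63, array([ 18., 378.]), array([0.565, 0.173, 0.   ]))]
[(0.68, array([ 0.596, -0.179,  0.006]))]
turn 1.57 shift [  49.6 -153.6   -1.7]
```

step_arm:
  targets:
    - [[0,0,0.12],[0,0,0],60]
    - [[0,0,0.12],[0,0,0],60]
    - [[0,0,0.12],[0,0,0],60]
    - [[0,0,0.12],[0,0,0],60]
    - [[0,0,0.12],[0,0,0],60]

```text
time: 11.88
tool_pos: [0.5428, 0.0088, 0.2981]
tcp_rot: [2.636, 1.709, -0.001]
wrist_force: [-0.7, 0.8, -0.2]
width: 0.703
grip_force: 0.0
```

step_arm:
  targets:
    - [[0,0,0.12],[0,0,0],60]
    - [[0,0,0.12],[0,0,0],60]
    - [[0,0,0.12],[0,0,0],60]
    - [[0,0,0.12],[0,0,0],60]
    - [[0,0,0.12],[0,0,0],60]

```text
time: 12.3
tool_pos: [0.5428, 0.0088, 0.2981]
tcp_rot: [3.023, 0.853, -0.001]
wrist_force: [-0.5, -0.1, 0.9]
width: 0.705
grip_force: 0.0
```

step_arm:
  targets:
    - [[0,0,0.12],[0,0,0],60]
    - [[0,0,0.12],[0,0,0],60]
    - [[0,0,0.12],[0,0,0],60]
    - [[0,0,0],[12,-38,0],60]
    - [[0,0,0],[12,-38,0],60]

```text
time: 12.72
tool_pos: [0.5519, 0.0872, 0.2983]
tcp_rot: [3.126, 0.3, 0.001]
wrist_force: [0.5, -0.2, -0.4]
width: 0.703
grip_force: 0.0
```

step_arm:
  targets:
    - [[0,0,0],[12,-38,0],60]
    - [[0,0,0],[12,-38,0],60]
    - [[0,0,0],[0,0,40],60]
    - [[0,0,0],[0,0,30],60]
    - [[0,0,0],[0,0,0],60]

```text
time: 13.13
tool_pos: [0.5561, 0.1675, 0.2211]
tcp_rot: [3.124, 0.311, -0.019]
wrist_force: [-0.7, -1.2, -1.5]
width: 0.703
grip_force: 0.0
```

```bash
python3 - <<'E'
from h import *
s,R,ps=tool(); print(s['tool_pos'],ps,s['q'].round(2))
im=read_camera('wrist');cv2.imwrite('pics/w7.png',im[:,:,::-1])
print([(round(d['score'],2),np.round(d['at']),pix2w('wrist',d['at'],0).round(3)) for d in tip_of('wrist',"salt_shaker")][:3])
go(.562,.171,.109)
E
```

```text
[0.55610683 0.16752185 0.22105575] 0.19821028443229244 [ 0.25  0.16  1.89 -0.    1.11  1.62]
[(0.89, array([178., 316.]), array([0.569, 0.175, 0.   ])), (0.68, array([310., 289.]), array([0.436, 0.175, 0.   ]))]
turn 0 shift [  3.6  -2.6 117.9]
```

View pics/w7.png

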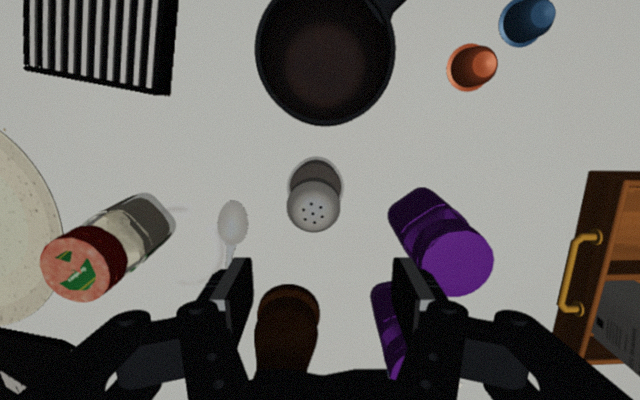

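The shaker is seen from above at (314,205) with clear space around it; the purple jar at (455,255) is clear of the fingers.

```bash
python3 - <<'E'
from h import *
print(pix2w('wrist',(206,314),.084),pix2w('wrist',(184,315),.0))
go(.564,.172,.110)
E
```

```text
[0.56759316 0.17395558 0.084     ] [0.56331282 0.17412375 0.        ]
turn 0 shift [  5.7  -3.2 116.9]
```

step_arm:
  targets:
    - [[0,0,0],[7,-4,0],60]
    - [[0,0,0],[0,0,38],60]
    - [[0,0,0],[0,0,37],60]
    - [[0,0,0],[0,0,37],60]
    - [[0,0,0],[0,0,0],60]

```text
time: 13.65
tool_pos: [0.5626, 0.173, 0.1114]
tcp_rot: [3.125, 0.309, -0.014]
wrist_force: [-1.6, -0.3, -1.1]
width: 0.703
grip_force: 0.0
```

```bash
python3 - <<'E'
from h import *
go(.565,.173,.109)
im=read_camera('wrist');cv2.imwrite('pics/w8.png',im[:,:,::-1])
E
```

```text
turn 0 shift [2.3 0.5 2.4]
```

View pics/w8.png

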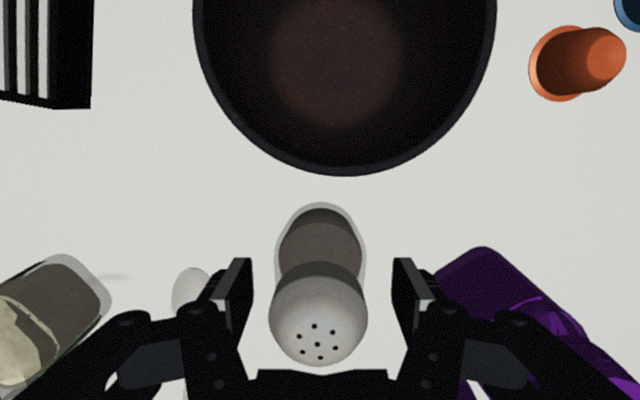

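The shaker is centred between the pads. Grip and lift.

step_arm:
  targets:
    - [[0,0,0],[0,0,0],20]
    - [[0,0,0],[0,0,0],20]
    - [[0,0,0],[0,0,0],20]
    - [[0,0,0],[0,0,0],20]
    - [[0,0,0],[0,0,0],20]
  grip_force: 40

```text
time: 14.12
tool_pos: [0.5682, 0.1751, 0.1206]
tcp_rot: [-3.125, -0.312, -0.012]
wrist_force: [0.5, -1.0, 6.0]
width: 0.396
grip_force: 40.1
```

step_arm:
  targets:
    - [[0,0,0],[0,0,-20],20]
    - [[0,0,0],[0,0,-40],20]
    - [[0,0,0],[0,0,-40],20]
    - [[0,0,0],[0,0,-40],20]
    - [[0,0,0],[0,0,-30],20]

```text
time: 14.53
tool_pos: [0.5664, 0.1749, 0.2923]
tcp_rot: [-3.125, -0.312, -0.01]
wrist_force: [1.2, -0.9, -0.1]
width: 0.391
grip_force: 39.8
```

```bash
python3 - <<'E'
from h import *
s,R,ps=tool(); print(s['tool_pos'],ps,s['width'],s['grip_force'],pix2w('wrist',(318,318),.0))
go(.6163,-.264,.28)
im=read_camera('wrist');cv2.imwrite('pics/w9.png',im[:,:,::-1])
E
```

```text
[0.56640887 0.17487959 0.29229289] 0.19883968339245295 0.3905009452261142 39.84135497943498 [0.40198089 0.1463656  0.        ]
turn 0 shift [-37.8 440.1  12.3]
```

The opening is only 33 mm, so the pads sit on the shaker's cap rather than its body. I'll check how it hangs.

View pics/w9.png

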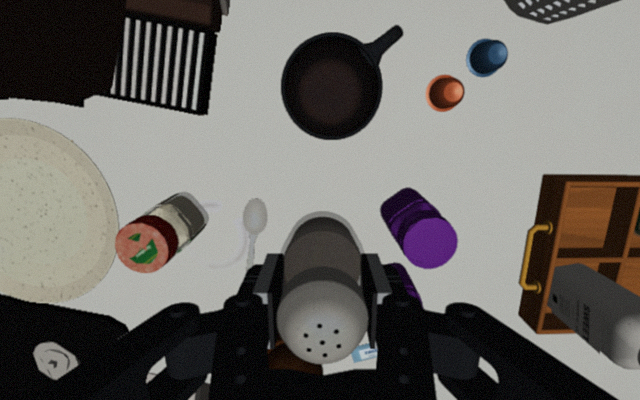

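It hangs straight, held by the cap. I'll carry it to the back right compartment.

step_arm:
  targets:
    - [[0,0,0],[-4,30,0],20]
    - [[0,0,0],[-4,40,0],20]
    - [[0,0,0],[-4,40,0],20]
    - [[0,0,0],[-4,40,0],20]
    - [[0,0,0],[-4,40,0],20]

```text
time: 15.0
tool_pos: [0.5834, -0.0172, 0.2881]
tcp_rot: [3.125, 0.313, 0.005]
wrist_force: [0.5, 0.6, 0.8]
width: 0.392
grip_force: 39.8
```

step_arm:
  targets:
    - [[0,0,0],[-4,40,0],20]
    - [[0,0,0],[-4,40,0],20]
    - [[0,0,0],[-4,40,0],20]
    - [[0,0,0],[-4,40,0],20]
    - [[0,0,0],[-2,40,0],20]

```text
time: 15.42
tool_pos: [0.6049, -0.2174, 0.288]
tcp_rot: [3.125, 0.311, 0.003]
wrist_force: [1.1, 0.7, 0.1]
width: 0.395
grip_force: 39.9
```

step_arm:
  targets:
    - [[0,0,0],[0,30,0],20]
    - [[0,0,0],[0,15,0],20]
    - [[0,0,0],[0,0,0],20]

```text
time: 15.67
tool_pos: [0.6143, -0.263, 0.2874]
tcp_rot: [3.125, 0.306, 0.003]
wrist_force: [-0.5, -0.8, -1.0]
width: 0.398
grip_force: 39.9
```

```bash
python3 - <<'E'
from h import *
s,R,ps=tool(); print(s['tool_pos'],ps,s['width'],s['grip_force'])
go(.6163,-.264,.135,.193)
im=read_camera('wrist');cv2.imwrite('pics/w10.png',im[:,:,::-1])
E
```

```text
[ 0.61430331 -0.26296538  0.28739144] 0.1952559259472833 0.39772421424091214 39.8670116183348
turn 0.002 shift [  1.8   1.4 152.4]
```

step_arm:
  targets:
    - [[0,0,0],[2,1,35],20]
    - [[0,0,0],[0,0,40],20]
    - [[0,0,0],[0,0,40],20]
    - [[0,0,0],[0,0,25],20]
    - [[0,0,0],[0,0,5],20]

```text
time: 16.13
tool_pos: [0.6124, -0.2561, 0.1352]
tcp_rot: [-3.119, -0.314, 0.015]
wrist_force: [-2.0, 0.1, -1.8]
width: 0.394
grip_force: 39.9
```

step_arm:
  targets:
    - [[0,0,0],[0,0,2],20]
    - [[0,0,0],[0,0,2],20]
    - [[0,0,0],[0,0,2],20]
    - [[0,0,0],[0,0,0],20]

```text
time: 16.47
tool_pos: [0.6177, -0.2603, 0.1381]
tcp_rot: [3.124, 0.312, 0.006]
wrist_force: [0.2, -0.1, -0.7]
width: 0.398
grip_force: 39.9
```

```bash
python3 - <<'E'
from h import *
go(.6163,-.264,.1266)
im=read_camera('wrist');cv2.imwrite('pics/w11.png',im[:,:,::-1])
E
```

```text
turn 0 shift [-2.1  3.4 11.5]
```

View pics/w11.png

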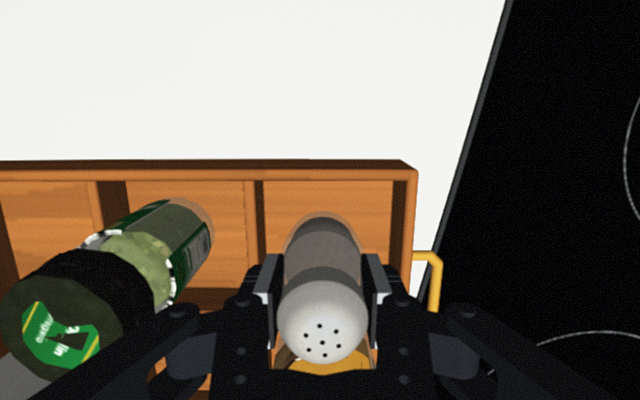

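The shaker hangs between the divider (x≈255) and the wall (x≈400), centred, and the black jar stands upright in its place. Lowering gently.

step_arm:
  targets:
    - [[0,0,0],[-1,2,3],20]
    - [[0,0,0],[0,0,3],20]
    - [[0,0,0],[0,0,2],20]
    - [[0,0,0],[0,0,0],20]

```text
time: 16.85
tool_pos: [0.6151, -0.2622, 0.1268]
tcp_rot: [-3.126, -0.311, 0.001]
wrist_force: [-0.1, -0.1, -0.8]
width: 0.393
grip_force: 39.9
```

step_arm:
  targets:
    - [[0,0,0],[0,0,1.5],20]
    - [[0,0,0],[0,0,1.5],20]
    - [[0,0,0],[0,0,0],20]

```text
time: 17.1
tool_pos: [0.6162, -0.2622, 0.1268]
tcp_rot: [-3.126, -0.311, -0.002]
wrist_force: [-3.8, 3.0, 10.1]
width: 0.394
grip_force: 41.5
```

step_arm:
  targets:
    - [[0,0,0],[0,0,-1.5],20]
    - [[0,0,0],[0,0,0],42]
    - [[0,0,0],[0,0,0],52]
    - [[0,0,0],[0,0,0],52]
    - [[0,0,0],[0,0,0],52]

```text
time: 17.52
tool_pos: [0.6154, -0.2621, 0.1254]
tcp_rot: [-3.126, -0.312, 0.001]
wrist_force: [0.2, 0.2, 0.7]
width: 0.611
grip_force: 0.0
```

step_arm:
  targets:
    - [[0,0,0],[0,0,-10],52]
    - [[0,0,0],[0,0,-30],52]
    - [[0,0,0],[0,0,-40],52]
    - [[0,0,0],[0,0,-40],52]
    - [[0,0,-0.12],[0,0,-40],62]

```text
time: 17.93
tool_pos: [0.6151, -0.262, 0.2878]
tcp_rot: [-3.101, -0.5, 0.001]
wrist_force: [0.5, -0.6, 0.6]
width: 0.719
grip_force: 0.0
```

step_arm:
  targets:
    - [[0,0,-0.12],[0,0,0],62]
    - [[0,0,-0.12],[0,0,0],62]
    - [[0,0,-0.12],[0,0,0],62]
    - [[0,0,-0.12],[0,0,0],62]
    - [[0,0,-0.12],[0,0,0],62]

```text
time: 18.35
tool_pos: [0.6155, -0.2622, 0.2868]
tcp_rot: [2.811, 1.401, 0.001]
wrist_force: [0.5, 0.3, -0.6]
width: 0.725
grip_force: 0.0
```

step_arm:
  targets:
    - [[0,0,-0.12],[0,0,0],62]
    - [[0,0,-0.12],[0,0,0],62]
    - [[0,0,-0.12],[0,0,0],62]
    - [[0,0,-0.12],[0,0,0],62]
    - [[0,0,-0.12],[0,0,0],62]

```text
time: 18.77
tool_pos: [0.6155, -0.2622, 0.2866]
tcp_rot: [2.272, 2.169, 0.0]
wrist_force: [-0.0, 0.3, 0.1]
width: 0.723
grip_force: 0.0
```

```bash
python3 - <<'E'
from h import *
s,R,ps=tool(); print(s['time'],s['tool_pos'],ps,s['q'].round(2))
im=read_camera('top')
for q in('salt_shaker','red_jar','pepper_mill'): print(q,[(round(d['score'],2),pix2w('top',d['at'],.0).round(3)) for d in tip_of('top',q)][:4])
go(.4986,.3058,.27,1.76)
E
```

```text
18.7667 [ 0.61551385 -0.26216751  0.28655808] 1.5247443456440708 [-0.44  0.26  1.64 -0.    1.24 -0.39]
salt_shaker [(0.52, array([ 0.609, -0.266,  0.   ])), (0.37, array([ 0.574, -0.188,  0.   ]))]
red_jar [(0.79, array([0.502, 0.308, 0.   ])), (0.78, array([0.334, 0.171, 0.   ])), (0.6, array([0.55, 0.08, 0.  ])), (0.58, array([0.459, 0.079, 0.   ]))]
pepper_mill [(0.71, array([0.434, 0.18 , 0.   ]))]
turn -0.245 shift [579.8  -8.   16.3]
```

step_arm:
  targets:
    - [[0,0,-0.12],[0,0,0],65]
    - [[0,0,-0.12],[0,0,0],65]
    - [[0,0,0],[40,0,0],65]
    - [[0,0,0],[40,0,0],65]
    - [[0,0,0],[40,0,0],65]

```text
time: 19.38
tool_pos: [0.5927, -0.1437, 0.2859]
tcp_rot: [-2.009, -2.415, -0.0]
wrist_force: [0.2, 0.7, 0.5]
width: 0.762
grip_force: 0.0
```

step_arm:
  targets:
    - [[0,0,0],[40,-1,0],65]
    - [[0,0,0],[40,-1,0],65]
    - [[0,0,0],[40,-1,0],65]
    - [[0,0,0],[40,-1,0],65]
    - [[0,0,0],[40,-1,0],65]

```text
time: 19.8
tool_pos: [0.5501, 0.053, 0.2864]
tcp_rot: [2.007, 2.416, 0.001]
wrist_force: [0.6, -0.5, 0.5]
width: 0.761
grip_force: 0.0
```

step_arm:
  targets:
    - [[0,0,0],[40,-1,0],65]
    - [[0,0,0],[40,-1,0],65]
    - [[0,0,0],[40,-1,0],65]
    - [[0,0,0],[40,0,0],65]
    - [[0,0,0],[40,0,0],65]

```text
time: 20.22
tool_pos: [0.5097, 0.249, 0.2864]
tcp_rot: [2.007, 2.417, 0.001]
wrist_force: [1.0, -0.2, -0.0]
width: 0.758
grip_force: 0.0
```

step_arm:
  targets:
    - [[0,0,0],[20,0,30],65]
    - [[0,0,0],[0,0,30],65]
    - [[0,0,0],[0,0,0],65]

```text
time: 20.47
tool_pos: [0.5029, 0.2669, 0.2201]
tcp_rot: [-2.0, -2.417, 0.015]
wrist_force: [-1.1, -0.0, -1.7]
width: 0.761
grip_force: 0.0
```

```bash
python3 - <<'E'
from h import *
s,R,ps=tool(); print(s['time'],s['tool_pos'],ps)
im=read_camera('wrist');cv2.imwrite('pics/w12.png',im[:,:,::-1])
print([(round(d['score'],2),np.round(d['at']),pix2w('wrist',d['at'],0).round(3)) for d in tip_of('wrist',"red_jar")][:3],[np.round(d['extent']) for d in look_for('wrist',"red_jar")][:3])
go(.500,.306,.127)
E
```

```text
20.4667 [0.50285936 0.26687321 0.22006087] 1.7593133895715292
[(0.89, array([261., 137.]), array([0.348, 0.17 , 0.   ])), (0.85, array([365., 253.]), array([0.469, 0.076, 0.   ])), (0.76, array([140., 329.]), array([0.502, 0.31 , 0.   ]))] [array([316., 356., 355., 378.]), array([236., 347., 277., 381.]), array([ 28., 236., 162., 347.])]
turn 0 shift [40.1  0.4 99.6]
```

step_arm:
  targets:
    - [[0,0,0],[21,0,0],65]
    - [[0,0,0],[20,0,0],65]
    - [[0,0,0],[0,0,33],65]
    - [[0,0,0],[0,0,33],65]
    - [[0,0,0],[0,0,33],65]

```text
time: 21.03
tool_pos: [0.5021, 0.3079, 0.13]
tcp_rot: [2.004, 2.416, 0.011]
wrist_force: [0.7, 0.4, -1.2]
width: 0.768
grip_force: 0.0
```

step_arm:
  targets:
    - [[0,0,0],[0,0,0],65]

```text
time: 21.12
tool_pos: [0.4968, 0.3046, 0.1227]
tcp_rot: [-2.004, -2.416, 0.012]
wrist_force: [-2.6, -0.2, -0.3]
width: 0.766
grip_force: 0.0
```

```bash
python3 - <<'E'
from h import *
go(.500,.307,.120)
im=read_camera('wrist');cv2.imwrite('pics/w13.png',im[:,:,::-1])
print(w2pix('wrist',[.5,.307,.097]))
h=cv2.cvtColor(im,cv2.COLOR_RGB2HSV); m=(((h[...,0]<12)|(h[...,0]>170))&(h[...,1]>60)&(h[...,2]>100)).astype(np.uint8); m[:180]=0;m[:,:220]=0;m[:,420:]=0
ys,xs=np.where(m); print(len(xs),xs.min(),xs.max(),ys.min(),ys.max(),xs.mean(),ys.mean())
E
```

```text
turn 0 shift [1.7 3.6 2.7]
[[330.28302422 326.33198121]]
10529 264 404 238 372 335.7632253775287 307.71687719631495
```

step_arm:
  targets:
    - [[0,0,0],[5,3,2],65]
    - [[0,0,0],[0,0,0],65]
    - [[0,0,0],[0,0,0],20]
    - [[0,0,0],[0,0,0],20]
    - [[0,0,0],[0,0,0],20]
  grip_force: 40

```text
time: 21.58
tool_pos: [0.5032, 0.3138, 0.1287]
tcp_rot: [2.002, 2.418, 0.009]
wrist_force: [-1.6, -0.9, 6.3]
width: 0.598
grip_force: 40.5
```

step_arm:
  targets:
    - [[0,0,0],[0,0,0],20]
    - [[0,0,0],[0,0,0],20]
    - [[0,0,0],[0,0,0],20]

```text
time: 21.83
tool_pos: [0.5032, 0.3138, 0.1287]
tcp_rot: [2.002, 2.418, 0.009]
wrist_force: [-1.0, -0.2, 6.5]
width: 0.598
grip_force: 40.5
```

step_arm:
  targets:
    - [[0,0,0],[0,0,-20],20]
    - [[0,0,0],[0,0,-40],20]
    - [[0,0,0],[0,0,-40],20]
    - [[0,0,0],[0,0,-40],20]
    - [[0,0,0],[0,0,-40],20]

```text
time: 22.25
tool_pos: [0.501, 0.3125, 0.3084]
tcp_rot: [2.003, 2.419, 0.003]
wrist_force: [0.9, 0.1, -1.6]
width: 0.598
grip_force: 42.2
```

```bash
python3 - <<'E'
from h import *
s,R,ps=tool(); print(s['tool_pos'],s['width'],s['grip_force'])
im=read_camera('wrist');cv2.imwrite('pics/w14.png',im[:,:,::-1])
go(.5203,-.1994,.30)
E
```

```text
[0.50104234 0.31250953 0.30842636] 0.5980589989286532 42.17644185991958
turn 0 shift [-507.8  -80.5   19. ]
```

View pics/w14.png

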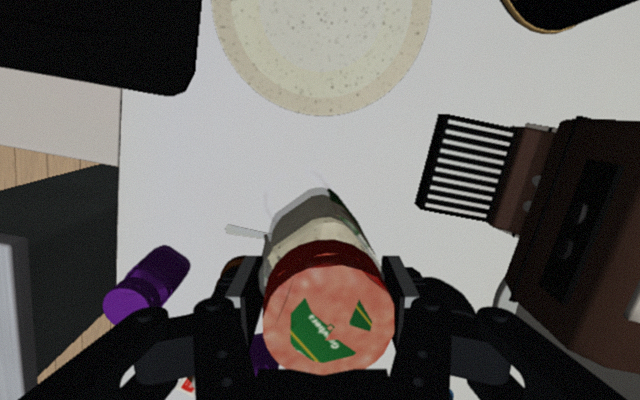

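The red jar is held securely, tilted by only about 0.03 rad (cap centre at column 329, base at 318). Carry it to the front middle compartment.

step_arm:
  targets:
    - [[0,0,0],[-25,-6,-10],20]
    - [[0,0,0],[-39,-6,0],20]
    - [[0,0,0],[-39,-6,0],20]
    - [[0,0,0],[-39,-6,0],20]
    - [[0,0,0],[-39,-6,0],20]

```text
time: 22.72
tool_pos: [0.5054, 0.1277, 0.3165]
tcp_rot: [2.001, 2.419, 0.003]
wrist_force: [-0.1, -0.5, -1.0]
width: 0.6
grip_force: 42.2
```

step_arm:
  targets:
    - [[0,0,0],[-39,-6,0],20]
    - [[0,0,0],[-39,-6,0],20]
    - [[0,0,0],[-39,-6,0],20]
    - [[0,0,0],[-39,-6,0],20]
    - [[0,0,0],[-39,-6,0],20]

```text
time: 23.13
tool_pos: [0.5123, -0.0699, 0.3165]
tcp_rot: [2.001, 2.418, 0.002]
wrist_force: [1.1, 1.4, -1.3]
width: 0.597
grip_force: 42.2
```

step_arm:
  targets:
    - [[0,0,0],[-39,-6,0],20]
    - [[0,0,0],[-39,-6,0],20]
    - [[0,0,0],[-20,-5,0],20]
    - [[0,0,0],[0,0,0],20]

```text
time: 23.47
tool_pos: [0.514, -0.1718, 0.3163]
tcp_rot: [2.006, 2.413, -0.001]
wrist_force: [-0.3, 0.5, -1.2]
width: 0.596
grip_force: 42.2
```

```bash
python3 - <<'E'
from h import *
s,R,ps=tool(); print(s['tool_pos'],ps,s['width'],s['grip_force'])
im=read_camera('wrist');cv2.imwrite('pics/w15.png',im[:,:,::-1])
go(.5203,-.1994,.145,1.763)
E
```

```text
[ 0.5139904  -0.1718107   0.31629907] 1.7541652140493822 0.5961441084980305 42.19260194920935
turn -0.008 shift [-30.3   0.5 171.1]
```

step_arm:
  targets:
    - [[0,0,-0.008],[-20,0,0],20]
    - [[0,0,0],[-10,0,0],20]
    - [[0,0,0],[0,0,0],20]
    - [[0,0,0],[0,0,30],20]
    - [[0,0,0],[0,0,30],20]

```text
time: 23.93
tool_pos: [0.5217, -0.1966, 0.2574]
tcp_rot: [1.989, 2.423, 0.004]
wrist_force: [0.1, 1.5, -1.7]
width: 0.597
grip_force: 42.2
```

step_arm:
  targets:
    - [[0,0,0],[0,0,30],20]
    - [[0,0,0],[0,0,25],20]
    - [[0,0,0],[0,0,15],20]
    - [[0,0,0],[0,0,0],20]
    - [[0,0,0],[0,0,0],20]

```text
time: 24.35
tool_pos: [0.5193, -0.1956, 0.1842]
tcp_rot: [-1.991, -2.427, 0.0]
wrist_force: [0.7, 0.6, -1.8]
width: 0.595
grip_force: 42.2
```

```bash
python3 - <<'E'
from h import *
s,R,ps=tool(); print(s['tool_pos'],ps,s['wrist_force'])
im=read_camera('wrist');cv2.imwrite('pics/w16.png',im[:,:,::-1])
go(.5203,-.1994,.14)
x,y,a=.5605,-.1915,.193;c,q=np.cos(a),np.sin(a)
for u,v in ((-.041,.002),):print(w2pix('wrist',[[x+c*u-q*v,y+q*u+c*v,z] for z in(.006,)]))
E
```

```text
[ 0.51928567 -0.19555141  0.18424116] 1.7676192713431145 [ 0.66981411  0.57792724 -1.8175834 ]
turn 0 shift [-3.1 -0.6 45.7]
[[321.31667058 206.84822236]]
```

View pics/w16.png

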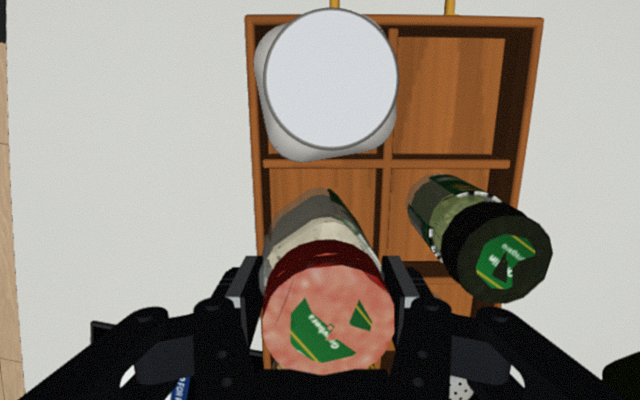

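The base of the red jar is centred between the front wall (x≈268) and the divider (x≈380), clear of the bottle. Lowering.

step_arm:
  targets:
    - [[0,0,0],[-3,0,15],20]
    - [[0,0,0],[0,0,15],20]
    - [[0,0,0],[0,0,8],20]
    - [[0,0,0],[0,0,0],20]
    - [[0,0,0],[0,0,0],20]

```text
time: 24.82
tool_pos: [0.5208, -0.1998, 0.1478]
tcp_rot: [1.993, 2.428, 0.001]
wrist_force: [0.4, -0.1, -1.5]
width: 0.598
grip_force: 42.2
```

step_arm:
  targets:
    - [[0,0,0],[0,0,2],20]
    - [[0,0,0],[0,0,2],20]
    - [[0,0,0],[0,0,0],20]

```text
time: 25.07
tool_pos: [0.5207, -0.2, 0.1434]
tcp_rot: [1.993, 2.427, 0.0]
wrist_force: [0.5, -0.5, -2.0]
width: 0.598
grip_force: 42.2
```

step_arm:
  targets:
    - [[0,0,0],[0,0,2],20]
    - [[0,0,0],[0,0,1.5],20]
    - [[0,0,0],[0,0,0],20]

```text
time: 25.32
tool_pos: [0.5201, -0.1998, 0.1391]
tcp_rot: [-1.993, -2.428, 0.0]
wrist_force: [-0.8, -0.2, -0.9]
width: 0.6
grip_force: 42.2
```

step_arm:
  targets:
    - [[0,0,0],[0,0,1.5],20]
    - [[0,0,0],[0,0,1.5],20]
    - [[0,0,0],[0,0,0],20]

```text
time: 25.57
tool_pos: [0.5201, -0.1997, 0.136]
tcp_rot: [-1.993, -2.428, 0.0]
wrist_force: [0.6, 0.0, -0.7]
width: 0.598
grip_force: 42.2
```

step_arm:
  targets:
    - [[0,0,0],[0,0,1],20]
    - [[0,0,0],[0,0,1],20]
    - [[0,0,0],[0,0,0],20]

```text
time: 25.82
tool_pos: [0.5204, -0.2001, 0.1349]
tcp_rot: [1.993, 2.428, -0.0]
wrist_force: [-1.8, -0.3, 2.1]
width: 0.596
grip_force: 42.5
```

Contact. Release and rise.

step_arm:
  targets:
    - [[0,0,0],[0,0,0.5],20]
    - [[0,0,0],[0,0,0],53]
    - [[0,0,0],[0,0,0],62]
    - [[0,0,0],[0,0,0],62]
    - [[0,0,0],[0,0,0],62]

```text
time: 26.23
tool_pos: [0.5204, -0.1998, 0.1337]
tcp_rot: [-1.993, -2.428, -0.0]
wrist_force: [0.4, -0.2, 1.1]
width: 0.726
grip_force: 0.0
```

step_arm:
  targets:
    - [[0,0,0],[0,0,-10],62]
    - [[0,0,0],[0,0,-30],62]
    - [[0,0,0],[0,0,-40],62]
    - [[0,0,0],[0,0,-40],62]
    - [[0,0,0],[0,0,-40],65]

```text
time: 26.65
tool_pos: [0.5199, -0.1996, 0.296]
tcp_rot: [-1.993, -2.428, -0.0]
wrist_force: [0.6, -0.1, -0.0]
width: 0.763
grip_force: 0.0
```

```bash
python3 - <<'E'
from h import *
s,R,ps=tool(); print(s['time'],s['tool_pos'],ps)
im=read_camera('wrist')
print([(round(d['score'],2),np.round(d['at']),pix2w('wrist',d['at'],.006).round(3)) for d in tip_of('wrist',"red_jar")][:3],[np.round(d['extent']) for d in look_for('wrist',"red_jar")][:3])
im=read_camera('top')
for q in('salt_shaker','red_jar','black_jar','white_bottle','yellow_jar','pepper_mill'): print(q,[(round(d['score'],2),pix2w('top',d['at'],.006).round(3)) for d in tip_of('top',q)][:4])
go(.434,.171,.33,1.763)
E
```

```text
26.65 [ 0.51993657 -0.19961697  0.29597942] 1.7668127791314592
[(0.63, array([181., 319.]), array([ 0.527, -0.21 ,  0.006]))] []
salt_shaker []
red_jar [(0.8, array([0.341, 0.175, 0.006])), (0.71, array([ 0.531, -0.284,  0.006])), (0.65, array([0.465, 0.084, 0.006])), (0.61, array([0.542, 0.083, 0.006]))]
black_jar [(0.67, array([ 0.597, -0.175,  0.006]))]
white_bottle [(0.89, array([ 0.509, -0.119,  0.006]))]
yellow_jar [(0.53, array([ 0.542, -0.283,  0.006]))]
pepper_mill [(0.76, array([0.436, 0.184, 0.006]))]
turn 0.004 shift [380.  -13.2 -38.1]
```

step_arm:
  targets:
    - [[0,0,0],[30,-1,-20],75]
    - [[0,0,0],[38,-2,-10],75]
    - [[0,0,0],[38,-1,-5],75]
    - [[0,0,0],[38,-2,0],75]
    - [[0,0,0],[38,-1,0],75]

```text
time: 27.57
tool_pos: [0.4772, -0.0214, 0.3285]
tcp_rot: [-1.994, -2.427, 0.0]
wrist_force: [1.3, -0.1, -0.1]
width: 0.876
grip_force: 0.0
```

step_arm:
  targets:
    - [[0,0,0],[38,-1,0],75]
    - [[0,0,0],[38,-2,0],75]
    - [[0,0,0],[30,-1,0],75]
    - [[0,0,0],[12,-1,0],75]
    - [[0,0,0],[0,0,0],75]

```text
time: 27.98
tool_pos: [0.4489, 0.0944, 0.3279]
tcp_rot: [-1.987, -2.43, 0.001]
wrist_force: [-1.2, -0.1, 0.2]
width: 0.881
grip_force: 0.0
```

```bash
python3 - <<'E'
from h import *
s,R,ps=tool(); print(s['time'],s['tool_pos'],ps)
im=read_camera('wrist');cv2.imwrite('pics/w17.png',im[:,:,::-1])
print([(round(d['score'],2),np.round(d['at']),pix2w('wrist',d['at'],0).round(3)) for d in tip_of('wrist',"pepper_mill")][:2])
for d in cut_out('wrist','pepper_mill')[:2]:
    e=np.round(d['extent']).astype(int); print(d['score'],e)
    r=d['region']; g=cv2.cvtColor(im,cv2.COLOR_RGB2GRAY).astype(float); hsv=cv2.cvtColor(im,cv2.COLOR_RGB2HSV)
    r=cv2.erode(r.astype(np.uint8),np.ones((7,7)))>0
    k=r&(hsv[...,1]<60)&(g>80); ys,xs=np.where(k)
    if len(xs): print('knob',np.median(ys),np.median(xs),len(xs),pix2w('wrist',(np.median(ys),np.median(xs)),.168))
go(.435,.172,.19)
E
```

```text
27.9833 [0.4489231  0.0944263  0.32789579] 1.7706812358724284
[(0.66, array([ 97., 324.]), array([0.436, 0.172, 0.   ]))]
0.98 [290  57 363 129]
knob 93.0 325.0 251 [0.43620645 0.16889128 0.168     ]
turn 0 shift [ 81.8   0.9 138.2]
```

step_arm:
  targets:
    - [[0,0,0],[35,1,0],75]
    - [[0,0,0],[30,1,0],75]
    - [[0,0,0],[15,0,0],75]
    - [[0,0,0],[0,0,0],75]
    - [[0,0,0],[0,0,0],75]

```text
time: 28.55
tool_pos: [0.4369, 0.1702, 0.3285]
tcp_rot: [1.993, 2.428, -0.002]
wrist_force: [-0.5, 0.1, -0.1]
width: 0.88
grip_force: 0.0
```

step_arm:
  targets:
    - [[0,0,0],[0,0,30],75]
    - [[0,0,0],[0,0,30],75]
    - [[0,0,0],[0,0,10],75]
    - [[0,0,0],[0,0,0],75]
    - [[0,0,0],[0,0,0],75]

```text
time: 28.97
tool_pos: [0.4367, 0.1699, 0.2588]
tcp_rot: [-1.995, -2.426, 0.002]
wrist_force: [-0.0, 0.4, 0.3]
width: 0.881
grip_force: 0.0
```

```bash
python3 - <<'E'
from h import *
s,R,ps=tool(); print(s['time'],s['tool_pos'],ps)
im=read_camera('wrist');cv2.imwrite('pics/w18.png',im[:,:,::-1])
for d in cut_out('wrist','pepper_mill')[:2]:
    e=np.round(d['extent']).astype(int); print(d['score'],e)
    g=cv2.cvtColor(im,cv2.COLOR_RGB2GRAY).astype(float); hsv=cv2.cvtColor(im,cv2.COLOR_RGB2HSV)
    r=cv2.erode(d['region'].astype(np.uint8),np.ones((7,7)))>0
    k=r&(hsv[...,1]<60)&(g>80); ys,xs=np.where(k)
    if len(xs): print('knob',np.median(ys),np.median(xs),len(xs),pix2w('wrist',(np.median(ys),np.median(xs)),.168))
print(w2pix('wrist',[[.436,.17,.168],[.436,.17,.0]]))
go(.436,.170,.19)
E
```

```text
28.9667 [0.4366873  0.16987702 0.2587615 ] 1.765276674461686
0.57 [277 147 366 271]
knob 249.0 319.0 363 [0.43589097 0.1720138  0.168     ]
[[318.44775799 252.699264  ]
 [319.64455401 183.29581688]]
turn 0 shift [-0.3 -1.9 70.7]
```

step_arm:
  targets:
    - [[0,0,0],[1,0,25],75]
    - [[0,0,0],[0,0,25],75]
    - [[0,0,0],[0,0,15],75]
    - [[0,0,0],[0,0,4],75]
    - [[0,0,0],[0,0,0],75]

```text
time: 29.48
tool_pos: [0.4365, 0.1718, 0.1901]
tcp_rot: [-1.993, -2.428, 0.001]
wrist_force: [0.4, 0.0, -0.2]
width: 0.877
grip_force: 0.0
```

step_arm:
  targets:
    - [[0,0,0],[0,0,0],20]
    - [[0,0,0],[0,0,0],20]
    - [[0,0,0],[0,0,0],20]
    - [[0,0,0],[0,0,0],20]
    - [[0,0,0],[0,0,0],20]
  grip_force: 40

```text
time: 29.9
tool_pos: [0.4378, 0.1724, 0.1922]
tcp_rot: [1.992, 2.427, 0.005]
wrist_force: [-0.7, -0.5, 7.0]
width: 0.547
grip_force: 40.9
```

step_arm:
  targets:
    - [[0,0,0],[0,0,0],20]
    - [[0,0,0],[0,0,0],20]

```text
time: 30.07
tool_pos: [0.4378, 0.1724, 0.1922]
tcp_rot: [1.992, 2.426, 0.005]
wrist_force: [-0.6, -0.3, 7.1]
width: 0.552
grip_force: 40.9
```

Held on the head (47 mm opening). Lift high to clear the bottle.

step_arm:
  targets:
    - [[0,0,0],[0,0,-20],20]
    - [[0,0,0],[0,0,-40],20]
    - [[0,0,0],[0,0,-40],20]
    - [[0,0,0],[0,0,-40],20]
    - [[0,0,0],[0,0,-40],20]

```text
time: 30.48
tool_pos: [0.4358, 0.1718, 0.372]
tcp_rot: [1.993, 2.428, 0.001]
wrist_force: [0.1, 0.5, -2.2]
width: 0.55
grip_force: 41.9
```

```bash
python3 - <<'E'
from h import *
s,R,ps=tool(); print(s['time'],s['tool_pos'],ps,s['width'])
go(.585,-.1032,.37)
E
```

```text
30.4833 [0.4358202  0.17175123 0.37200358] 1.7668384726829611 0.5504975466733374
turn 0 shift [-298.7   92.8    2. ]
```

step_arm:
  targets:
    - [[0,0,0],[-25,12,0],20]
    - [[0,0,0],[-35,12,0],20]
    - [[0,0,0],[-37,12,0],20]
    - [[0,0,0],[-37,12,0],20]
    - [[0,0,0],[-37,12,0],20]

```text
time: 30.9
tool_pos: [0.529, 0.0144, 0.3706]
tcp_rot: [1.992, 2.428, 0.001]
wrist_force: [1.1, 1.1, -2.9]
width: 0.548
grip_force: 41.9
```

step_arm:
  targets:
    - [[0,0,0],[-37,12,0],20]
    - [[0,0,0],[-37,12,0],20]
    - [[0,0,0],[-35,9,0],20]
    - [[0,0,0],[-18,0,0],20]
    - [[0,0,0],[0,0,0],20]

```text
time: 31.32
tool_pos: [0.5864, -0.1063, 0.3696]
tcp_rot: [1.998, 2.423, -0.003]
wrist_force: [0.7, 0.4, -1.7]
width: 0.546
grip_force: 41.9
```

step_arm:
  targets:
    - [[0,0,0],[0,0,0],20]

```text
time: 31.4
tool_pos: [0.5855, -0.1032, 0.3696]
tcp_rot: [-1.996, -2.425, -0.0]
wrist_force: [-0.2, 0.9, -1.8]
width: 0.549
grip_force: 42.0
```

```bash
python3 - <<'E'
from h import *
s,R,ps=tool(); print(s['time'],s['tool_pos'],ps,s['width'])
go(.585,-.1032,.25)
im=read_camera('wrist');cv2.imwrite('pics/w19.png',im[:,:,::-1])
E
```

```text
31.4 [ 0.5855454  -0.10320154  0.36959229] 1.7644658028195501 0.5488800144424206
turn 0 shift [ 1.000e-01 -5.000e-01  1.196e+02]
```

step_arm:
  targets:
    - [[0,0,0],[0,0,25],20]
    - [[0,0,0],[0,0,35],20]
    - [[0,0,0],[0,0,35],20]
    - [[0,0,0],[0,0,25],20]
    - [[0,0,0],[0,0,0],20]

```text
time: 31.87
tool_pos: [0.5812, -0.0998, 0.2431]
tcp_rot: [-1.984, -2.421, 0.008]
wrist_force: [-1.1, -0.1, -2.6]
width: 0.55
grip_force: 42.0
```

step_arm:
  targets:
    - [[0,0,0],[0,0,0],20]
    - [[0,0,0],[0,0,0],20]

```text
time: 32.03
tool_pos: [0.5865, -0.1016, 0.252]
tcp_rot: [1.99, 2.427, 0.002]
wrist_force: [0.5, 1.0, -1.3]
width: 0.548
grip_force: 42.0
```

```bash
python3 - <<'E'
from h import *
go(.585,-.1032,.198)
E
```

```text
turn 0 shift [-1.3 -1.8 54. ]
```

step_arm:
  targets:
    - [[0,0,0],[-1,-1,12],20]
    - [[0,0,0],[0,0,12],20]
    - [[0,0,0],[0,0,12],20]
    - [[0,0,0],[0,0,8],20]
    - [[0,0,0],[0,0,0],20]

```text
time: 32.45
tool_pos: [0.583, -0.1031, 0.2027]
tcp_rot: [-1.991, -2.424, 0.004]
wrist_force: [-1.2, -0.1, -2.2]
width: 0.549
grip_force: 42.0
```

step_arm:
  targets:
    - [[0,0,0],[0,0,2],20]
    - [[0,0,0],[0,0,2],20]
    - [[0,0,0],[0,0,0],20]
    - [[0,0,0],[0,0,0],20]

```text
time: 32.78
tool_pos: [0.585, -0.1035, 0.2022]
tcp_rot: [1.993, 2.428, 0.0]
wrist_force: [-0.2, -0.5, -2.5]
width: 0.546
grip_force: 42.0
```

step_arm:
  targets:
    - [[0,0,0],[0,0,1.5],20]
    - [[0,0,0],[0,0,1.5],20]
    - [[0,0,0],[0,0,0],20]
    - [[0,0,0],[0,0,0],20]

```text
time: 33.12
tool_pos: [0.5847, -0.1034, 0.1989]
tcp_rot: [-1.993, -2.428, 0.0]
wrist_force: [0.3, 0.5, -1.9]
width: 0.55
grip_force: 42.0
```

step_arm:
  targets:
    - [[0,0,0],[0,0,1],20]
    - [[0,0,0],[0,0,1],20]
    - [[0,0,0],[0,0,0],20]

```text
time: 33.37
tool_pos: [0.5852, -0.1039, 0.1984]
tcp_rot: [1.992, 2.427, -0.0]
wrist_force: [-3.2, -1.3, 4.9]
width: 0.545
grip_force: 42.4
```

Contact. Release, rise and check everything.

step_arm:
  targets:
    - [[0,0,0],[0,0,0],50]
    - [[0,0,0],[0,0,0],66]
    - [[0,0,0],[0,0,0],66]
    - [[0,0,0],[0,0,0],66]

```text
time: 33.7
tool_pos: [0.5848, -0.1034, 0.1968]
tcp_rot: [-1.993, -2.428, -0.0]
wrist_force: [-0.6, 0.3, -1.1]
width: 0.772
grip_force: 0.0
```

step_arm:
  targets:
    - [[0,0,0],[0,0,-10],66]
    - [[0,0,0],[0,0,-30],66]
    - [[0,0,0],[0,0,-40],66]
    - [[0,0,0],[0,0,-40],66]
    - [[0,0,0],[0,0,-30],66]

```text
time: 34.12
tool_pos: [0.5854, -0.1035, 0.3513]
tcp_rot: [1.991, 2.426, 0.003]
wrist_force: [0.4, 0.0, 0.8]
width: 0.772
grip_force: 0.0
```

step_arm:
  targets:
    - [[0,0,0],[-40,0,0],66]
    - [[0,0,0],[-40,0,0],66]
    - [[0,0,0],[-40,0,0],66]
    - [[0,0,0],[-40,0,0],66]
    - [[0,0,0],[-40,0,0],66]

```text
time: 34.53
tool_pos: [0.6239, -0.3013, 0.348]
tcp_rot: [1.992, 2.428, 0.001]
wrist_force: [0.5, -0.4, 1.0]
width: 0.772
grip_force: 0.0
```

step_arm:
  targets:
    - [[0,0,0],[-40,0,0],66]
    - [[0,0,0],[-30,0,0],66]
    - [[0,0,0],[0,0,0],66]
    - [[0,0,0],[0,0,0],66]

```text
time: 34.87
tool_pos: [0.6371, -0.3701, 0.3465]
tcp_rot: [-1.996, -2.425, -0.0]
wrist_force: [-0.7, 0.5, 0.1]
width: 0.769
grip_force: 0.0
```

```bash
python3 - <<'E'
from h import *
s,R,ps=tool(); print(s['time'],s['tool_pos'],ps)
x0,y0,a=.5605,-.1915,.193
def cad(X): d=X[:2]-[x0,y0]; c,q=np.cos(a),np.sin(a); return (1000*np.array([c*d[0]+q*d[1],-q*d[0]+c*d[1]])).round(0)
for n in('wrist','top','scene'):
    im=read_camera(n);cv2.imwrite(f'pics/end_{n}.png',im[:,:,::-1])
    for q in('pepper_mill','salt_shaker','red_jar','black_jar','white_bottle','yellow_jar'):
        print(n,q,[(round(d['score'],2),cad(pix2w(n,d['at'],.006))) for d in tip_of(n,q)][:4],[np.round(d['extent']) for d in look_for(n,q)][:1] if n=='wrist' else '')
E
```

```text
34.8667 [ 0.63708972 -0.37008047  0.34653669] 1.7640720993619252
wrist pepper_mill [] []
wrist salt_shaker [(0.8, array([ 36., -80.]))] [array([292.,  41., 340.,  93.])]
wrist red_jar [] [array([213.,   1., 266.,  15.])]
wrist black_jar [] [array([316.,   3., 331.,   7.])]
wrist white_bottle [(0.29, array([ 35., -79.]))] []
wrist yellow_jar [(0.56, array([-41., -82.]))] [array([192.,  26., 278., 101.])]
top pepper_mill [(0.74, array([37., 88.]))] 
top salt_shaker [(0.7, array([ 39., -84.]))] 
top red_jar [(0.87, array([ 34., 261.])), (0.74, array([-42., 287.])), (0.65, array([-53.,   1.])), (0.64, array([-150.,  400.]))] 
top black_jar [(0.84, array([38., 11.]))] 
top white_bottle [(0.64, array([-43.,  74.]))] 
top yellow_jar [(0.85, array([-49., -79.])), (0.24, array([-3.,  3.]))] 
scene pepper_mill [(0.83, array([43., 73.]))] 
scene salt_shaker [(0.74, array([ 40., -78.]))] 
scene red_jar [(0.97, array([ 42., 272.])), (0.82, array([-42., 284.])), (0.77, array([-47., -14.])), (0.67, array([-145.,  403.]))] 
scene black_jar [(0.77, array([36., 10.]))] 
scene white_bottle [(0.89, array([-50.,  77.])), (0.54, array([ 38., -62.]))] 
scene yellow_jar [(0.97, array([-55., -91.]))]
```

```bash
python3 - <<'E'
from h import *
x0,y0,a=.5605,-.1915,.193;c,q=np.cos(a),np.sin(a)
for n,u,v,h in(('red_jar',-.041,0,.103),('black_jar',.041,.004,.111),('pepper_mill',.041,.082,.176),('salt_shaker',.041,-.082,.096)):
    X=[x0+c*u-q*v,y0+q*u+c*v]
    for cam in('top','scene'):
        im=read_camera(cam); p=w2pix(cam,[X+[.006],X+[h]]).round(0).tolist()
        print(n,cam,'pred base/top',p,[(round(d['score'],2),np.round(d['extent']).tolist()) for d in look_for(cam,n)][:4])
E
```

```text
red_jar top pred base/top [[409.0, 182.0], [416.0, 176.0]] [(0.87, [404.0, 171.0, 424.0, 193.0]), (0.58, [271.0, 236.0, 290.0, 258.0])]
red_jar scene pred base/top [[344.0, 131.0], [346.0, 108.0]] [(0.87, [311.0, 202.0, 334.0, 237.0]), (0.84, [344.0, 260.0, 372.0, 296.0]), (0.79, [275.0, 188.0, 301.0, 226.0]), (0.66, [336.0, 97.0, 360.0, 138.0])]
black_jar top pred base/top [[401.0, 156.0], [407.0, 147.0]] [(0.59, [393.0, 138.0, 412.0, 163.0])]
black_jar scene pred base/top [[313.0, 127.0], [312.0, 101.0]] [(0.91, [305.0, 98.0, 321.0, 136.0]), (0.18, [339.0, 97.0, 358.0, 135.0])]
pepper_mill top pred base/top [[375.0, 161.0], [382.0, 146.0]] [(0.69, [362.0, 142.0, 392.0, 171.0]), (0.45, [427.0, 160.0, 457.0, 188.0])]
pepper_mill scene pred base/top [[306.0, 151.0], [304.0, 109.0]] [(0.85, [296.0, 104.0, 318.0, 156.0])]
salt_shaker top pred base/top [[429.0, 150.0], [436.0, 141.0]] [(0.55, [426.0, 140.0, 440.0, 156.0])]
salt_shaker scene pred base/top [[320.0, 102.0], [320.0, 79.0]] [(0.77, [315.0, 78.0, 329.0, 109.0])]
```

All extents match upright objects standing in their compartments, and the gripper is clear. Handing in.

```bash
python3 -c "
from workcell import finish_job
print(finish_job())"
```

```text
the job is handed in; nothing more can be done
None
```

I put all four seasonings in their caddy compartments and handed the job in after about 35 s of robot time; the final camera checks showed each one standing upright in the right place, but the hand-in returned no verdict.

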